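# Latch a second vial carrier onto the hanging rail beside the first

### The job

Hang the blue-handled vial carrier on the upper bar of the rail stand, in the free stretch beside the green-handled one: hook it over the bar with its back flat against the bar and press it straight down, firmly but gently, until its spring catch clicks in under the bar and holds it. Keep it upright with both vials in it, do not shift the green carrier, and do not disturb the glassware.

Things in the scene. Friction and masses are not known exactly. Their poses are not given: they have to be found in the camera images.
- stand: Rail stand fixed to the bench: grey base plate with steel drip tray (x -97 to +53, y -175 to +175 mm, 20 mm high), two steel uprights 151 mm tall at y = +-152 mm, two flat steel bars along y between them, 8 mm thick (x -4 to +4 mm), 14 mm high. Origin on the bench under the middle of the bars; z up, x away from the robot; carriers hang on the -x side, backs against the bars.
- rail (a point): Middle of the top face of the upper bar, z = 132 mm in the stand's frame (bar underside at 118 mm). The bar is clear from y = -140 to +140 mm between 24 mm wide aluminium clamp blocks; the wider side of the green carrier always has room for the blue one (at least 98 mm). The lower bar (z 49 to 63 mm) is only a rest for the carriers' backs.
- blue_carrier: Carrier to hang, upright on the bench at first: aluminium cradle 84 mm wide (y), 44 mm deep (x -22 to +22), 38 mm tall, two capped vials in it (tops at z = 61 mm), 0.2 to 0.35 kg. Origin: middle of its underside; z up, +x to its back. Flat back plate with outer face at x = 24 mm, 84 mm wide up to z = 42 and 50 mm wide up to z = 105 mm; it lies on the bars when hung.
- blue_carrier_strap: The blue carrier's hook strap (fixed part of it), the stop that meets the bar's top when the pad is pressed in: 14.5 x 36 x 5 mm, origin at its middle, (27.25, 0, 102.5) mm in the carrier's frame.
- blue_carrier_hook (a point): Middle of the underside of the hook strap, (28.5, 0, 100) mm in the carrier's frame; the strap is 36 mm wide, reaches from the back plate to x = 34.5 mm, and carries a sprung rubber pad standing out 3 mm below it. Latched, this point is 1 mm above point rail's height, in the bar's middle plane; unlatched the pad holds it 3 mm up.
- blue_carrier_catch_ledge (a point): Ledge of the steel spring catch behind the hook, (30.5, 0, 85) mm in the carrier's frame; catch 26 mm wide, lead-in down to z = 69, x = 39 mm. It meets the bar with the hook 20 mm high, then drags with 1 to 5 N; over the last 3 mm the pad adds 10 to 15 N. At 15 to 19 N in all the strap meets the bar and the catch snaps under it. Stay under 23 N; ease off sideways push, which adds drag.
- blue_carrier_grip (a point): Point to grasp, (28.5, 0, 129) mm in the carrier's frame, in the blue upright grip block on top of the hook: 10 mm thick (x), 32 mm wide (y), z from 105 to 147 mm. Close the fingers along the carrier's x; a firm grip (about 80 N) keeps it from slipping under the pressing force.
- green_carrier: The first carrier: same shape, size and frame as the blue one, with a green grip; it hangs latched on the upper bar within 50 mm of the bar's middle, with two vials, and slides or swings if knocked. Its grip block's top is 180 mm above the bench. To be left as it is.
- green_carrier_hook (a point): The same hook point on the green carrier.
- blue_vial_a: Capped glass vial, 20 mm across, 58 mm tall, loose in the blue carrier's hole at y = -26 mm; origin at the middle of its foot, 3 mm above the carrier's underside.
- blue_vial_b: The same in the hole at y = +26 mm.
- beaker: Small glass beaker, 50 mm wide, 52 mm tall, loose on the bench behind the blue carrier; origin under its middle. Bystander.
- flask: Conical glass flask, 63 mm wide, 105 mm tall, loose on the bench; origin under its middle. Bystander.
Mind the look-alikes: they are no part of the job. Leave any orange or red look-alike of the green_carrier alone. Leave any red look-alike of the blue_carrier alone.

How it is judged:
By the outcome, as a careful person would: the job done as asked, in the order asked, and still so for the second after the job is handed in, with the robot touching nothing.
It also fails if it takes over 58 s, if anything falls off the work surface, if the arm or the gripper's body presses on something with over 40 N, if the wrist force passes 120 N, or if a joint passes its speed limit or range.

### The arm

A 6-joint arm with a two-finger parallel gripper is mounted at the origin on a cart in front of the work surface, level with it; the furniture and walls round the work are solid. World frame = base frame: x ahead of the robot, y to its left, z up, the work surface at z = 0. Lengths are in m, angles in rad, forces in N, time in s.
With the tool pointing down it reaches from about 0.375 to 0.925 m from the base axis. Payload 5.7 kg.
Tool frame: the origin (TCP) lies at the very end of the fingers, on their centre line; the grasp point (between the pads) lies 19 mm behind it; z points along the fingers, y is the line along which they close (so a half turn about z gives the same grasp; the last joint's range is limited). The gripper opens to 85 mm and grips with 20 to 120 N. Pads are 22 mm wide; open, the fingers measure 114 mm over their backs; the gripper's body (76 mm by 85 mm) begins 54 mm behind the grasp point. The pads swing forward as they close: fully open they stand 13 mm farther back than shut.
Start: joints at [1.178, 0.359, 1.51, -0, 1.272, -0.115], TCP at [0.165, 0.577, 0.231] pointing down, gripper open.
Joint ranges: [-2.97, 2.97], [-1.01, 2.36], [0.21, 2.38], [-0.96, 4.11], [0.2, 2.71], [-2.98, 2.98]. Speed limits (rad/s): [2.39, 2.39, 3.14, 3.14, 3.14, 3.14].

### API

Orientations are given as a 3x3 rotation matrix whose columns are the frame's x, y, z axes.
In Python, from cell import state, imaging, job gives the robot as it stands.
- The arm moves only by the tool apply_moves, never from a script. Its argument "series" is a list of rows, each a list of 6 numbers: the shift along the tool's x, y, z in units of 30 mm (1.0 is 30 mm), then the turn, a rotation vector about the tool's x, y, z in degrees. A call has 1 to 12 rows; each row shifts and turns the commanded pose from where the row before left it, along the tool's axes as they then stand; what a row does not reach is not made up. A row lasts 1/8 s, in which the tool goes at most 62.5 mm and 10.7 degrees, less where a joint would pass 70% of its speed; a pose out of reach is approached as far as the arm can. A call is refused whole if a number of a shift passes 1 or a number of a turn 10.7, either way. A call with a gripper value outside its range is refused whole. "jaw" is the closure, from -1 (fully open) to 1 (shut), set as the call begins (left out, the last holds). The fingers move at their own pace and stop on an object; "newtons" is the grip in N (left out, the last holds). Time passes only in rows, so rows that do not move let the fingers close. It gives the time, the measured TCP pose, the force, the opening and the grip force at its end, in the units of the state.
- state(): the state, without advancing time (a new reading comes with each control period).
- imaging.grab_frame(name): name is "scene" or "top" or "wrist"; returns a dict with "color" (400x640x3 uint8, blue, green, red), "fx", "fy", "cx", "cy" (pixels), "view" (4x4, takes a point from world to camera coordinates); the wrist camera has in their place "mount" (4x4, takes a point from camera to tool coordinates, whose origin is the TCP and whose axes are the flange's). Camera axes: x right, y down, z forward; pixel columns grow to the right and rows downward; lengths in m; the calibration is good to about 2 mm. The wrist camera is an equidistant fisheye: a pixel r from the principal point sees the ray r / f radians off the axis. A picture is of the moment at which its call begins: read the wrist's pose just before it. There is no depth.
- job.sign_off(): hands the job in; it is judged then, once.
The state is a dict: "clock": time; "qpos": joint angles; "joint_vel": joint speeds; "joint_efforts": joint torques, N m; "ee_pos": TCP position; "tcp_rot": TCP orientation; "force": force on the tool from outside, world axes, zero at the start; "wrist_torque": the same for the moment, N m; "width": finger opening in m; "gripper_force": force on a finger pad.
Only numpy, scipy, OpenCV 4.12 (cv2) and the standard library are available. Lean on these libraries where they do the work, as an engineer would, in place of code of your own. Each camera call takes 0.05 s, during which the arm holds its last target. There are 200 camera calls.

## Working session

There is one attempt and no reset: what is moved stays moved. The work goes in short steps, Python scripts to look and compute and a tool call to move; the robot and the scene stay as the last step left them, time stands still between calls to the robot, and variables do not carry over. Pictures are saved under pics/ and viewed, at most 10 in all, crops included, and the job is handed in when it is done.

Besides the shell and the picture viewer there is one more tool, called after "Call:" as name(argument=value, ...) on one line, values as JSON. apply_moves: Moves the arm, as the interface text tells. Its arguments: {"type":"object","properties":{"series":{"type":"array","items":{"type":"array","items":{"type":"number"}}},"jaw":{"type":"number"},"newtons":{"type":"number"}},"required":["series"]}

```bash
ls; mkdir -p pics
python3 - <<'E'
from cell import state, imaging
import cv2,numpy as np
s=state(); print({k:np.round(v,3).tolist() for k,v in s.items()})
for n in("scene","top"):
    f=imaging.grab_frame(n); cv2.imwrite(f"pics/{n}0.png",f["color"]); print(n,f["fx"],f["fy"],f["cx"],f["cy"],np.round(f["view"],4).tolist())
E
```

```text
pics
{'clock': 0.0, 'qpos': [1.178, 0.359, 1.511, 0.0, 1.272, -0.115], 'joint_vel': [-0.002, -0.0, 0.001, 0.001, -0.0, -0.001], 'joint_efforts': [0.005, -52.762, -27.863, 0.0, 0.013, 0.0], 'ee_pos': [0.164, 0.576, 0.23], 'tcp_rot': [[-0.962, 0.274, -0.001], [0.274, 0.962, -0.002], [0.0, -0.002, -1.0]], 'force': [0.074, 0.1, 0.712], 'wrist_torque': [0.025, 0.006, 0.023], 'gripper_force': 0.0, 'width': 0.086}
scene 462.4273292307349 462.4273292307349 321.3754269226115 201.27541152811526 [[0.8877, -0.4602, 0.0109, -0.5015], [-0.2946, -0.5861, -0.7548, 0.1906], [0.3538, 0.6668, -0.6559, 1.168], [0.0, 0.0, 0.0, 1.0]]
top 372.2740976390077 372.2740976390077 315.94993282255354 199.13926152488634 [[0.0123, -0.9999, 0.0017, -0.0777], [-0.9895, -0.0124, -0.1442, 0.5341], [0.1442, 0.0, -0.9895, 0.9873], [0.0, 0.0, 0.0, 1.0]]
```

View pics/scene0.png

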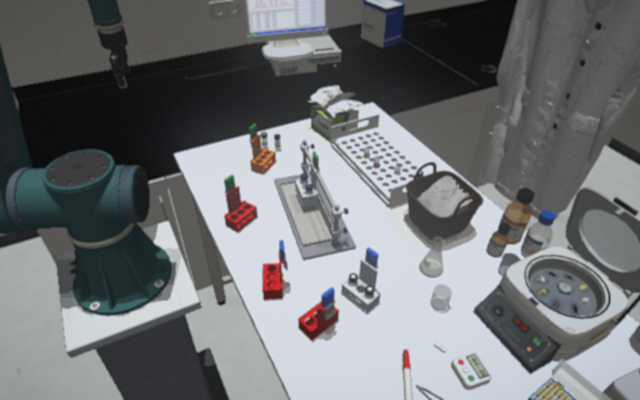

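View pics/top0.png

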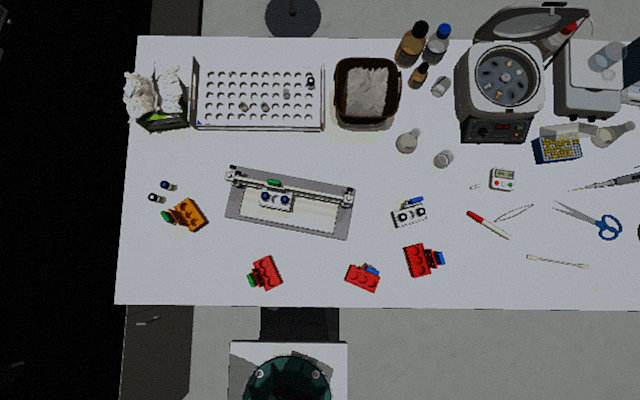

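View crops.

```bash
cat > h.py <<'E'
import cv2,numpy as np
from cell import state, imaging
def ray(f,u,v):
    d=np.array([(u-f["cx"])/f["fx"],(v-f["cy"])/f["fy"],1.])
    R=f["view"][:3,:3];t=f["view"][:3,3]
    return -R.T@t, R.T@d
def onz(f,u,v,z):
    o,d=ray(f,u,v); return o+d*(z-o[2])/d[2]
def wrist():
    s=state(); f=imaging.grab_frame("wrist"); T=np.eye(4);T[:3,:3]=s["tcp_rot"];T[:3,3]=s["ee_pos"]; f["T"]=T@np.array(f["mount"]); return f
def wray(f,u,v):
    x,y=(u-f["cx"])/f["fx"],(v-f["cy"])/f["fy"];r=np.hypot(x,y)
    d=np.array([x/r*np.sin(r),y/r*np.sin(r),np.cos(r)]) if r>0 else np.array([0,0,1.])
    return f["T"][:3,3], f["T"][:3,:3]@d
def wonz(f,u,v,z):
    o,d=wray(f,u,v); return o+d*(z-o[2])/d[2]
def meet(a,b):
    (o1,d1),(o2,d2)=a,b
    s=np.linalg.lstsq(np.c_[d1,-d2],o2-o1,rcond=None)[0]
    p,q=o1+s[0]*d1,o2+s[1]*d2
    return (p+q)/2,np.linalg.norm(p-q)
E
python3 - <<'E'
from h import *
t=cv2.imread("pics/top0.png")
a=cv2.resize(t[155:245,215:365],None,fx=5,fy=5,interpolation=cv2.INTER_CUBIC)
b=cv2.resize(t[185:235,380:440],(720,600)[:2],interpolation=cv2.INTER_CUBIC) 
cv2.imwrite("pics/a.png",a)
f=imaging.grab_frame("top"); print(onz(f,409,212,0.06),onz(f,290,200,0.13))
hsv=cv2.cvtColor(t,cv2.COLOR_BGR2HSV)
for nm,lo,hi,(x0,x1,y0,y1) in(("blue",(100,120,60),(125,255,255),(385,435,190,235)),("green",(45,120,40),(80,255,255),(255,300,170,195))):
    m=cv2.inRange(hsv[y0:y1,x0:x1],lo,hi); 
    for c in cv2.findContours(m,0,1)[0]:
        if cv2.contourArea(c)>5: r=cv2.minAreaRect(c); print(nm,r[0][0]+x0,r[0][1]+y0,r[1:])
f=wrist(); cv2.imwrite("pics/w0.png",f["color"]); print(f["fx"],f["cx"],f["cy"],np.round(f["mount"],4).tolist())
E
```

```text
[ 0.50013601 -0.32148137  0.06      ] [ 0.51871685 -0.00607558  0.13      ]
blue 416.5 199.50000095367432 ((4.123105525970459, 11.884244918823242), 75.96376037597656)
green 272.769229888916 182.15384674072266 ((12.551432609558105, 5.4912519454956055), 11.309932708740234)
309.70691628693146 323.08948885029673 198.30424070102774 [[0.0007, -0.9637, -0.267, 0.0666], [1.0, 0.0008, -0.0004, 0.0003], [0.0006, -0.267, 0.9637, -0.1432], [0.0, 0.0, 0.0, 1.0]]
```

View pics/a.png

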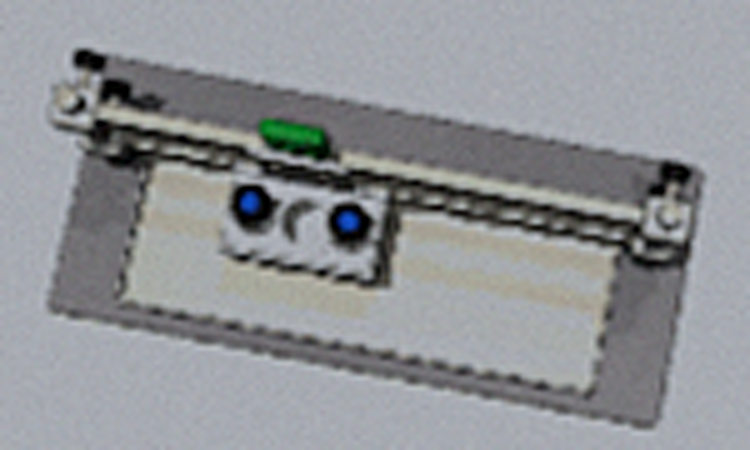

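```bash
cat >> h.py <<'E'
from scipy.spatial.transform import Rotation as Rn
def Rdown(yaw):  # tool y at world angle yaw (deg), z down
    a=np.radians(yaw); y=np.array([np.cos(a),np.sin(a),0]);z=np.array([0,0,-1.]); return np.c_[np.cross(y,z),y,z]
def plan(target,yaw,n,p=None,R=None,nd=2):
    s=state(); p=np.array(s["ee_pos"]) if p is None else p; R=np.array(s["tcp_rot"]) if R is None else R
    rv=(Rn.from_matrix(R).inv()*Rn.from_matrix(Rdown(yaw))).as_rotvec()/n; rows=[]
    st=(np.array(target)-p)/n
    for i in range(n):
        rows.append([*np.round(R.T@st/0.03,nd),*np.round(np.degrees(rv),1)]); R=R@Rn.from_rotvec(rv).as_matrix()
    for i in range(0,n,12): print([[float(x) for x in r] for r in rows[i:i+12]])
E
python3 -c "
from h import *
plan([.45,0,.30],-11,24,nd=2)"
```

```text
[[-0.6, -0.66, -0.1, -0.0, 0.0, 3.5], [-0.64, -0.62, -0.1, -0.0, 0.0, 3.5], [-0.68, -0.58, -0.1, -0.0, 0.0, 3.5], [-0.71, -0.54, -0.1, -0.0, 0.0, 3.5], [-0.74, -0.49, -0.1, -0.0, 0.0, 3.5], [-0.77, -0.45, -0.1, -0.0, 0.0, 3.5], [-0.8, -0.4, -0.1, -0.0, 0.0, 3.5], [-0.82, -0.35, -0.1, -0.0, 0.0, 3.5], [-0.84, -0.3, -0.1, -0.0, 0.0, 3.5], [-0.86, -0.24, -0.1, -0.0, 0.0, 3.5], [-0.87, -0.19, -0.1, -0.0, 0.0, 3.5], [-0.88, -0.14, -0.1, -0.0, 0.0, 3.5]]
[[-0.89, -0.08, -0.1, -0.0, 0.0, 3.5], [-0.89, -0.03, -0.1, -0.0, 0.0, 3.5], [-0.89, 0.03, -0.1, -0.0, 0.0, 3.5], [-0.89, 0.08, -0.1, -0.0, 0.0, 3.5], [-0.88, 0.14, -0.1, -0.0, 0.0, 3.5], [-0.87, 0.19, -0.1, -0.0, 0.0, 3.5], [-0.86, 0.25, -0.1, -0.0, 0.0, 3.5], [-0.84, 0.3, -0.1, -0.0, 0.0, 3.5], [-0.82, 0.35, -0.1, -0.0, 0.0, 3.5], [-0.8, 0.4, -0.1, -0.0, 0.0, 3.5], [-0.77, 0.45, -0.1, -0.0, 0.0, 3.5], [-0.74, 0.5, -0.1, -0.0, 0.0, 3.5]]
```

Call:
apply_moves(series=[[-0.6, -0.66, -0.1, 0, 0, 3.5], [-0.64, -0.62, -0.1, 0, 0, 3.5], [-0.68, -0.58, -0.1, 0, 0, 3.5], [-0.71, -0.54, -0.1, 0, 0, 3.5], [-0.74, -0.49, -0.1, 0, 0, 3.5], [-0.77, -0.45, -0.1, 0, 0, 3.5], [-0.8, -0.4, -0.1, 0, 0, 3.5], [-0.82, -0.35, -0.1, 0, 0, 3.5], [-0.84, -0.3, -0.1, 0, 0, 3.5], [-0.86, -0.24, -0.1, 0, 0, 3.5], [-0.87, -0.19, -0.1, 0, 0, 3.5], [-0.88, -0.14, -0.1, 0, 0, 3.5]], jaw=-1)

```text
clock: 1.7
ee_pos: [0.3081, 0.2882, 0.2675]
tcp_rot: [[-0.528, 0.849, 0.0], [0.849, 0.528, -0.0], [-0.0, 0.0, -1.0]]
force: [0.4, 0.5, 0.1]
width: 0.0854
gripper_force: 0.0
```

Call:
apply_moves(series=[[-0.89, -0.08, -0.1, 0, 0, 3.5], [-0.89, -0.03, -0.1, 0, 0, 3.5], [-0.89, 0.03, -0.1, 0, 0, 3.5], [-0.89, 0.08, -0.1, 0, 0, 3.5], [-0.88, 0.14, -0.1, 0, 0, 3.5], [-0.87, 0.19, -0.1, 0, 0, 3.5], [-0.86, 0.25, -0.1, 0, 0, 3.5], [-0.84, 0.3, -0.1, 0, 0, 3.5], [-0.82, 0.35, -0.1, 0, 0, 3.5], [-0.8, 0.4, -0.1, 0, 0, 3.5], [-0.77, 0.45, -0.1, 0, 0, 3.5], [-0.74, 0.5, -0.1, 0, 0, 3.5]])

```text
clock: 3.2
ee_pos: [0.4539, 0.0025, 0.3035]
tcp_rot: [[0.176, 0.984, -0.0], [0.984, -0.176, -0.0], [-0.0, 0.0, -1.0]]
force: [0.7, 0.0, 0.4]
width: 0.0855
gripper_force: 0.0
```

Run:
```python
from h import *
s=state(); print(s["clock"],s["ee_pos"],np.round(s["tcp_rot"],4),s["joint_vel"])
f=wrist(); cv2.imwrite("pics/w1.png",f["color"]); np.save("w1T.npy",f["T"])
plan([.47,-.33,.30],14,12)
```

```text
3.2 [0.4539178  0.00245889 0.30345619] [[ 1.759e-01  9.844e-01 -0.000e+00]
 [ 9.844e-01 -1.759e-01 -1.000e-04]
 [-1.000e-04  0.000e+00 -1.000e+00]] [-0.39671163  0.13046105 -0.20603154  0.0007086   0.07247975  0.09109157]
[[-0.89, 0.2, 0.01, 0.0, 0.0, -2.0], [-0.9, 0.17, 0.01, 0.0, 0.0, -2.0], [-0.91, 0.14, 0.01, 0.0, 0.0, -2.0], [-0.91, 0.11, 0.01, 0.0, 0.0, -2.0], [-0.91, 0.07, 0.01, 0.0, 0.0, -2.0], [-0.92, 0.04, 0.01, 0.0, 0.0, -2.0], [-0.92, 0.01, 0.01, 0.0, 0.0, -2.0], [-0.92, -0.02, 0.01, 0.0, 0.0, -2.0], [-0.92, -0.06, 0.01, 0.0, 0.0, -2.0], [-0.91, -0.09, 0.01, 0.0, 0.0, -2.0], [-0.91, -0.12, 0.01, 0.0, 0.0, -2.0], [-0.9, -0.15, 0.01, 0.0, 0.0, -2.0]]
```

View pics/w1.png

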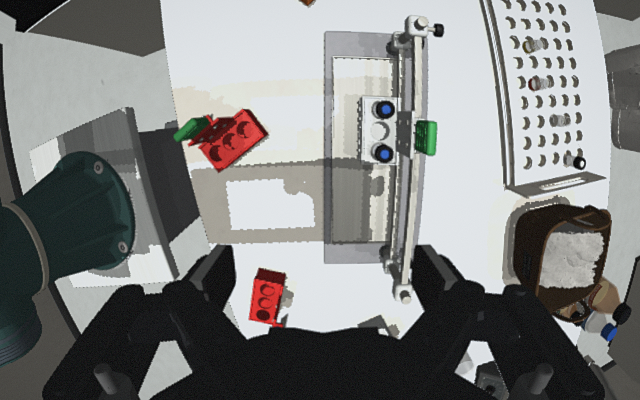

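Call:
apply_moves(series=[[0, 0, 0, 0, 0, 0], [0, 0, 0, 0, 0, 0]])

```text
clock: 3.5
ee_pos: [0.4534, 0.0042, 0.3031]
tcp_rot: [[0.172, 0.985, -0.001], [0.985, -0.172, 0.0], [0.0, -0.001, -1.0]]
force: [0.0, 0.1, 1.0]
width: 0.0856
gripper_force: 0.0
```

Run:
```python
from h import *
f=wrist(); c=f["color"]; cv2.imwrite("pics/w2.png",c); np.save("w2T.npy",f["T"]); s=state(); print(s["ee_pos"],s["joint_vel"])
z=lambda r:cv2.resize(c[r:r+150,360:460],None,fx=4,fy=4,interpolation=cv2.INTER_CUBIC)
cv2.imwrite("pics/w2z.png",np.hstack([z(10),z(160)]))
```

```text
[0.45344887 0.00438004 0.30315625] [ 0.00607084  0.00205428 -0.00358319 -0.00092792 -0.00083376  0.0009842 ]
```

View pics/w2z.png

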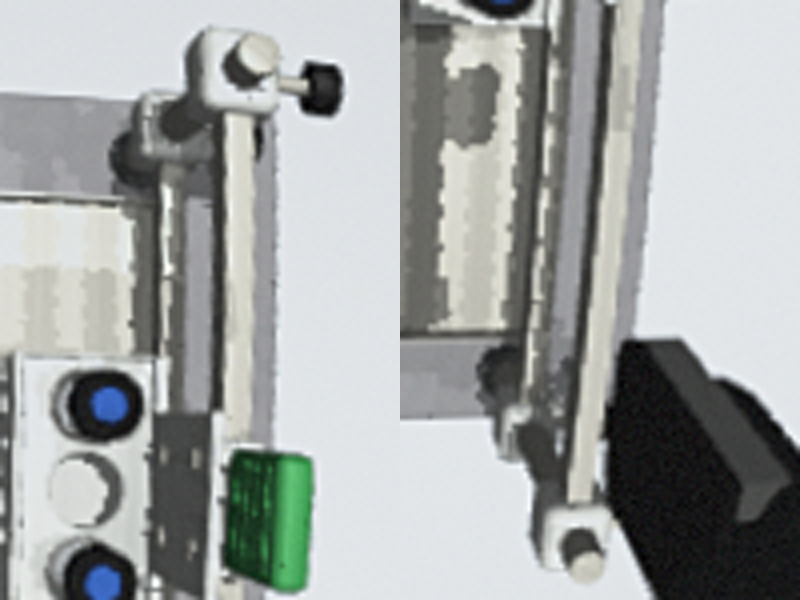

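Run:
```python
from h import *
f=imaging.grab_frame("wrist"); f["T"]=np.load("w2T.npy"); c=cv2.imread("pics/w2.png"); g=cv2.GaussianBlur(cv2.cvtColor(c,cv2.COLOR_BGR2GRAY),(1,5),0).astype(float)
L=[];Rr=[]
for r in [*range(44,108,4),*range(172,284,4)]:
    x=np.interp(r,[60,235,272],[419.8,412.5,407]) if r>60 else 419.8
    xs=np.arange(int(x)-8,int(x)+9); d=np.gradient(g[r,xs])
    i=np.argmax(d[2:9])+2; j=np.argmin(d[8:-1])+8
    sub=lambda k:xs[k]+0.5*(abs(d[k+1])-abs(d[k-1]))/(2*abs(d[k])-abs(d[k+1])-abs(d[k-1])+1e-9)
    a,b=sub(i),sub(j); L.append(wonz(f,a,r,.132)[:2]);Rr.append(wonz(f,b,r,.132)[:2])
def fit(P):
    P=np.array(P)
    for _ in range(3):
        k=np.polyfit(P[:,1],P[:,0],1);e=P[:,0]-np.polyval(k,P[:,1]); P=P[abs(e)<max(2*e.std(),1e-4)]
    return k,e.std(),len(P)
for P in(L,Rr): k,s,n=fit(P); print("x at y=0",k[1],"yaw",-np.degrees(np.arctan(k[0])),s,n)
for nm,u,v,z in(("topblock",420,37.5,.132),("botblock",406,286,.132)): print(nm,wonz(f,u,v,z))
hsv=cv2.cvtColor(c,cv2.COLOR_BGR2HSV); m=cv2.inRange(hsv,(45,100,40),(80,255,255)); m[:,:400]=0;m[:,450:]=0
ys,xs=np.nonzero(m); print("green",xs.min(),xs.max(),ys.min(),ys.max())
q=cv2.findContours(m,0,1)[0]; q=max(q,key=cv2.contourArea); b=cv2.approxPolyDP(q,2,True)[:,0]; 
for u,v in b: print(u,v,wonz(f,u,v,.18))
m=cv2.inRange(hsv,(100,120,60),(125,255,255)); m[:,:360]=0;m[:,400:]=0
for q in cv2.findContours(m,0,1)[0]:
    if cv2.contourArea(q)>15: M=cv2.moments(q);u,v=M["m10"]/M["m00"],M["m01"]/M["m00"];print("vial",u,v,wonz(f,u,v,.094))
for u,v in((325,32),(325,263)): print("base",wonz(f,u,v,.02))
```

```text
x at y=0 0.5496962584776653 yaw -10.213378143109457 0.00015035718385179528 43
x at y=0 0.5577185281408719 yaw -10.025444142464085 0.0004309249157507097 37
topblock [0.57928706 0.13779204 0.132     ]
botblock [ 0.53090972 -0.14073093  0.132     ]
green 416 437 123 157
420 123 [0.5489845 0.0510958 0.18     ]
416 149 [0.54224772 0.02858927 0.18      ]
433 157 [0.55759613 0.01909742 0.18      ]
436 153 [0.5609092  0.02232557 0.18      ]
437 125 [0.56489198 0.04739225 0.18      ]
vial 385.32098765432096 155.59753086419752 [0.52902056 0.01280001 0.094     ]
vial 386.74479166666663 110.6484375 [0.53825372 0.06412424 0.094     ]
base [0.48838212 0.18510094 0.02      ]
base [ 0.43083615 -0.14794971  0.02      ]
```

Call:
apply_moves(series=[[-0.89, 0.2, 0, 0, 0, -2.0], [-0.9, 0.17, 0, 0, 0, -2.0], [-0.91, 0.14, 0, 0, 0, -2.0], [-0.91, 0.11, 0, 0, 0, -2.0], [-0.91, 0.07, 0, 0, 0, -2.0], [-0.92, 0.04, 0, 0, 0, -2.0], [-0.92, 0.01, 0, 0, 0, -2.0], [-0.92, -0.02, 0, 0, 0, -2.0], [-0.92, -0.06, 0, 0, 0, -2.0], [-0.91, -0.09, 0, 0, 0, -2.0], [0, 0, 0, 0, 0, -2.0], [0, 0, 0, 0, 0, -2.0]])

```text
clock: 5.1
ee_pos: [0.4669, -0.27, 0.3031]
tcp_rot: [[-0.246, 0.969, -0.001], [0.969, 0.246, 0.001], [0.001, -0.0, -1.0]]
force: [-0.3, -0.0, -0.4]
width: 0.0855
gripper_force: 0.0
```

Call:
apply_moves(series=[[0, 0, 0, 0, 0, 0]])

```text
clock: 5.22
ee_pos: [0.467, -0.27, 0.3033]
tcp_rot: [[-0.245, 0.97, -0.0], [0.97, 0.245, 0.0], [0.0, -0.0, -1.0]]
force: [-0.6, -0.4, -0.0]
width: 0.0855
gripper_force: 0.0
```

Run:
```python
from h import *
f=wrist(); c=f["color"]; cv2.imwrite("pics/w3.png",c); np.save("w3T.npy",f["T"]); s=state(); print(s["ee_pos"],s["tcp_rot"],s["joint_vel"])
```

```text
[ 0.46710928 -0.27006759  0.3034033 ] [[-2.44254110e-01  9.69711258e-01 -7.04433522e-05]
 [ 9.69711234e-01  2.44254120e-01  2.18949471e-04]
 [ 2.29523846e-04 -1.48304017e-05 -9.99999974e-01]] [-0.00212544  0.00049603 -0.00424911 -0.00293429 -0.00316395  0.00301106]
```

View pics/w3.png

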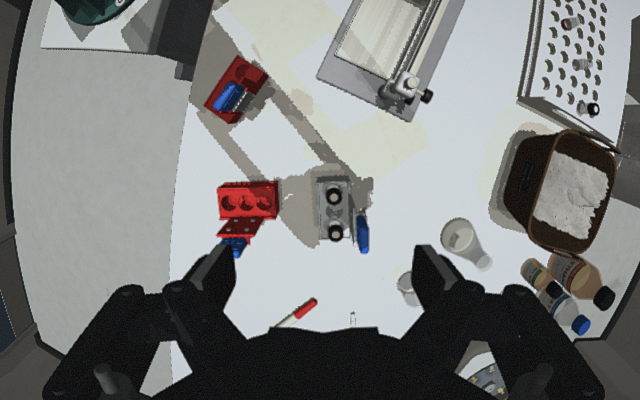

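Run:
```python
from h import *
f=imaging.grab_frame("wrist"); f["T"]=np.load("w3T.npy"); c=cv2.imread("pics/w3.png")
cv2.imwrite("pics/w3z.png",cv2.resize(c[165:265,300:385],None,fx=6,fy=6,interpolation=cv2.INTER_CUBIC))
hsv=cv2.cvtColor(c,cv2.COLOR_BGR2HSV); m=cv2.inRange(hsv,(100,120,50),(125,255,255)); m[:,:345]=0;m[:,385:]=0;m[:190]=0;m[270:]=0
q=max(cv2.findContours(m,0,1)[0],key=cv2.contourArea); print(cv2.minAreaRect(q))
for u,v in cv2.approxPolyDP(q,1.5,True)[:,0]: print(u,v,wonz(f,u,v,.147)[:2],wonz(f,u,v,.105)[:2])
```

```text
((362.0569152832031, 234.02459716796875), (36.44380187988281, 10.53930377960205), 86.8201675415039)
358 216 [ 0.51113339 -0.29448859] [ 0.51951444 -0.30707656]
358 243 [ 0.51964833 -0.32351898] [ 0.52922298 -0.34017632]
361 252 [ 0.52582667 -0.33291842] [ 0.53626737 -0.35089334]
367 252 [ 0.53216968 -0.33142739] [ 0.54349952 -0.34919331]
367 228 [ 0.52402418 -0.30491179] [ 0.53421221 -0.31896085]
362 216 [ 0.51515595 -0.29349152] [ 0.52410087 -0.30593973]
```

View pics/w3z.png

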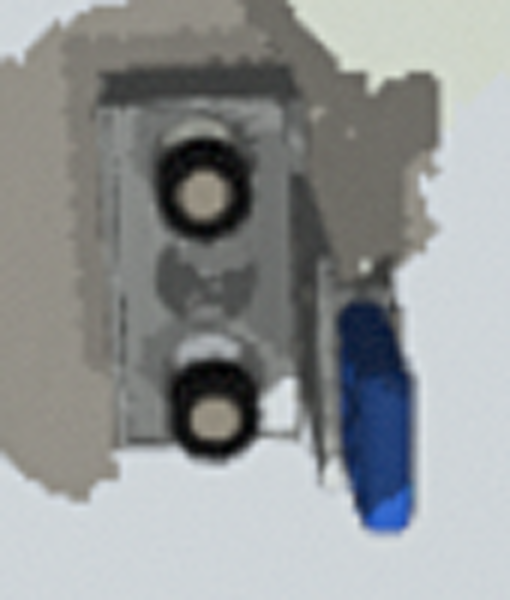

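Run:
```python
from h import *
f=imaging.grab_frame("wrist"); f["T"]=np.load("w3T.npy")
a=wonz(f,335.7,234.3,.061);b=wonz(f,334,197,.061); d=b-a; yaw=np.degrees(np.arctan2(-d[0],d[1])); print(a,b,np.linalg.norm(d),yaw)
for y in (yaw,14):
    R=Rn.from_euler("z",y,degrees=True).as_matrix(); print("grip from vials",(a+b)/2+R@[.0285,0,0])
print("grip top",[wonz(f,u,v,.147)[:2].round(4) for u,v in((357.5,226),(367.5,227),(368.5,252),(361,253),(363.5,239.8))])
# triangulate vial caps in top view
t=imaging.grab_frame("top"); cv2.imwrite("pics/top1.png",t["color"])
```

```text
[ 0.50638017 -0.35250536  0.061     ] [ 0.49090515 -0.30292398  0.061     ] 0.05194025485311174 17.3338429626558
grip from vials [ 0.52584833 -0.31922341  0.061     ]
grip from vials [ 0.52629609 -0.3208199   0.061     ]
grip top [array([ 0.5137, -0.3051]), array([ 0.5242, -0.3037]), array([ 0.5338, -0.3311]), array([ 0.5262, -0.3341]), array([ 0.5243, -0.3186])]
```

Run:
```python
from h import *
plan([.525,-.319,.20],17.5,5)
plan([.525,-.319,.111],17.5,5,np.array([.525,-.319,.20]),Rdown(17.5))
```

```text
[[-0.41, 0.3, 0.69, 0.0, 0.0, -0.7], [-0.41, 0.29, 0.69, 0.0, 0.0, -0.7], [-0.41, 0.29, 0.69, 0.0, 0.0, -0.7], [-0.42, 0.28, 0.69, 0.0, 0.0, -0.7], [-0.42, 0.28, 0.69, 0.0, 0.0, -0.7]]
[[0.0, 0.0, 0.59, 0.0, 0.0, 0.0], [0.0, 0.0, 0.59, 0.0, 0.0, 0.0], [0.0, 0.0, 0.59, 0.0, 0.0, 0.0], [0.0, 0.0, 0.59, 0.0, 0.0, 0.0], [0.0, 0.0, 0.59, 0.0, 0.0, 0.0]]
```

Call:
apply_moves(series=[[-0.41, 0.3, 0.69, 0, 0, -0.7], [-0.41, 0.29, 0.69, 0, 0, -0.7], [-0.41, 0.29, 0.69, 0, 0, -0.7], [-0.42, 0.28, 0.69, 0, 0, -0.7], [-0.42, 0.28, 0.69, 0, 0, -0.7], [0, 0, 0, 0, 0, 0], [0, 0, 0, 0, 0, 0]])

```text
clock: 6.3
ee_pos: [0.5252, -0.3192, 0.2004]
tcp_rot: [[-0.302, 0.953, -0.0], [0.953, 0.302, -0.0], [-0.0, -0.0, -1.0]]
force: [-0.9, 0.4, 0.6]
width: 0.0855
gripper_force: 0.0
```

Run:
```python
from h import *
f=wrist(); c=f["color"]; np.save("w4T.npy",f["T"]); s=state(); print(s["ee_pos"])
cv2.imwrite("pics/w4.png",cv2.resize(c[180:380,220:450],None,fx=3,fy=3,interpolation=cv2.INTER_CUBIC))
```

```text
[ 0.52534766 -0.31927825  0.20083418]
```

View pics/w4.png

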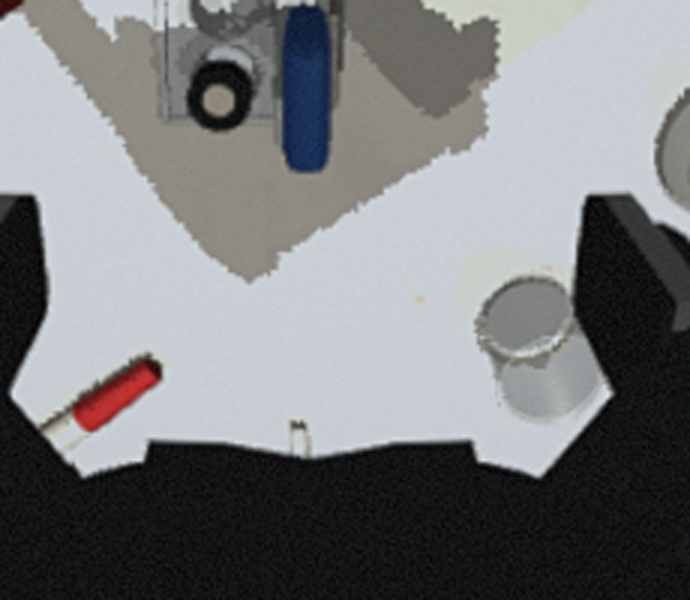

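Run:
```python
from h import *
f=imaging.grab_frame("wrist"); f["T"]=np.load("w4T.npy")
s=state(); R=np.array(s["tcp_rot"])
for u,v in((285,150),(326.5,150),(306,171),(284,75),(329,75),(306,57)):
    p=wonz(f,220+u/3-.33,180+v/3-.33,.147); print((R.T@(p-s["ee_pos"])*1000).round(1))
```

```text
[-9.2 -5.1 54. ]
[-9.2  4.4 54. ]
[-14.3  -0.3  54. ]
[ 8.6 -5.1 54. ]
[ 8.6  4.8 54. ]
[12.7 -0.3 54. ]
```

Call:
apply_moves(series=[[0, 0, 0.6, 0, 0, 0], [0, 0, 0.6, 0, 0, 0], [0, 0, 0.6, 0, 0, 0], [0, 0, 0.6, 0, 0, 0], [0, 0, 0.56, 0, 0, 0], [0, 0, 0, 0, 0, 0]])

```text
clock: 7.15
ee_pos: [0.5243, -0.3187, 0.1091]
tcp_rot: [[-0.302, 0.953, -0.003], [0.953, 0.302, 0.002], [0.003, -0.002, -1.0]]
force: [-0.5, -0.0, 0.4]
width: 0.0857
gripper_force: 0.0
```

Call:
apply_moves(series=[[0, 0, 0, 0, 0, 0], [0, 0, 0, 0, 0, 0], [0, 0, 0, 0, 0, 0], [0, 0, 0, 0, 0, 0], [0, 0, 0, 0, 0, 0], [0, 0, 0, 0, 0, 0], [0, 0, 0, 0, 0, 0]], jaw=1, newtons=80)

```text
clock: 8.02
ee_pos: [0.5256, -0.3198, 0.1116]
tcp_rot: [[-0.302, 0.953, 0.001], [0.953, 0.302, -0.001], [-0.001, 0.0, -1.0]]
force: [0.1, 0.2, 5.5]
width: 0.0095
gripper_force: 78.8
```

Call:
apply_moves(series=[[0, 0, -0.2, 0, 0, 0], [0, 0, -0.5, 0, 0, 0], [0, 0, -0.8, 0, 0, 0], [0, 0, -0.9, 0, 0, 0], [0, 0, -0.9, 0, 0, 0], [0, 0, -0.9, 0, 0, 0], [0, 0, -0.8, 0, 0, 0], [0, 0, -0.6, 0, 0, 0], [0, 0, -0.3, 0, 0, 0], [0, 0, 0, 0, 0, 0], [0, 0, 0, 0, 0, 0]])

```text
clock: 9.4
ee_pos: [0.5248, -0.3191, 0.2871]
tcp_rot: [[-0.302, 0.953, -0.001], [0.953, 0.302, 0.001], [0.001, -0.001, -1.0]]
force: [-0.6, -1.2, -3.3]
width: 0.0092
gripper_force: 78.0
```

Run:
```python
from h import *
R=Rdown(-10.15); sx=R[:,1]; t=np.array([.5405,-.0734,.288])-.003*sx; print(t,state()["ee_pos"])
plan(t,-10.15,12)
```

```text
[ 0.53754695 -0.07287132  0.288     ] [ 0.52484325 -0.31907728  0.28714462]
[[0.64, 0.24, -0.0, -0.0, -0.0, 2.3], [0.65, 0.21, -0.0, -0.0, -0.0, 2.3], [0.66, 0.19, -0.0, -0.0, -0.0, 2.3], [0.67, 0.16, -0.0, -0.0, -0.0, 2.3], [0.67, 0.13, -0.0, -0.0, -0.0, 2.3], [0.68, 0.11, -0.0, -0.0, -0.0, 2.3], [0.68, 0.08, -0.0, -0.0, -0.0, 2.3], [0.68, 0.05, -0.0, -0.0, -0.0, 2.3], [0.68, 0.02, -0.0, -0.0, -0.0, 2.3], [0.68, -0.0, -0.0, -0.0, -0.0, 2.3], [0.68, -0.03, -0.0, -0.0, -0.0, 2.3], [0.68, -0.06, -0.0, -0.0, -0.0, 2.3]]
```

Call:
apply_moves(series=[[0.64, 0.24, 0, 0, 0, 2.3], [0.65, 0.21, 0, 0, 0, 2.3], [0.66, 0.19, 0, 0, 0, 2.3], [0.67, 0.16, 0, 0, 0, 2.3], [0.67, 0.13, 0, 0, 0, 2.3], [0.68, 0.11, 0, 0, 0, 2.3], [0.68, 0.08, 0, 0, 0, 2.3], [0.68, 0.05, 0, 0, 0, 2.3], [0.68, 0.02, 0, 0, 0, 2.3], [0.68, 0, 0, 0, 0, 2.3], [0.68, -0.03, 0, 0, 0, 2.3], [0.68, -0.06, 0, 0, 0, 2.3]])

```text
clock: 10.9
ee_pos: [0.5369, -0.0729, 0.287]
tcp_rot: [[0.175, 0.985, -0.002], [0.985, -0.175, 0.0], [0.0, -0.002, -1.0]]
force: [0.5, 0.1, -3.9]
width: 0.0088
gripper_force: 78.0
```

Call:
apply_moves(series=[[0, 0, 0, 0, 0, 0], [0, 0, 0, 0, 0, 0], [0, 0, 0, 0, 0, 0]])

```text
clock: 11.28
ee_pos: [0.5374, -0.0743, 0.2878]
tcp_rot: [[0.174, 0.985, -0.0], [0.985, -0.174, -0.0], [-0.0, -0.0, -1.0]]
force: [-0.2, -0.3, -2.6]
width: 0.009
gripper_force: 78.0
```

Run:
```python
from h import *
s=state(); R=np.array(s["tcp_rot"]); print(s["ee_pos"],s["force"],np.degrees(np.arctan2(R[1,1],R[0,1])),R[:,2])
f=wrist(); c=f["color"]; np.save("w5T.npy",f["T"]); cv2.imwrite("pics/w5f.png",c)
cv2.imwrite("pics/w5.png",cv2.resize(c[50:350,240:460],(440,600),interpolation=cv2.INTER_CUBIC))
```

```text
[ 0.53740273 -0.07434047  0.28776522] [-0.19724399 -0.28902399 -2.64203237] -10.033914936081068 [-4.73101862e-04 -3.38247406e-04 -9.99999831e-01]
```

View pics/w5.png

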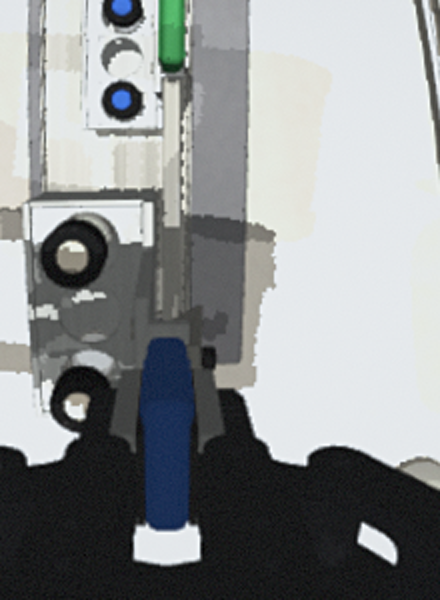

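Run:
```python
from h import *
f=imaging.grab_frame("wrist"); f["T"]=np.load("w5T.npy"); s=state(); R=np.array(s["tcp_rot"]);p=s["ee_pos"]
g=cv2.GaussianBlur(cv2.cvtColor(cv2.imread("pics/w5f.png"),cv2.COLOR_BGR2GRAY),(1,5),0).astype(float)
for r in range(94,206,8):
    xs=np.arange(314,340); d=np.gradient(g[r,xs]); i=np.argmax(d[3:14])+3; j=np.argmin(d[11:23])+11
    q=[(R.T@(wonz(f,xs[k],r,.132)-p)*1000).round(1)[:2].tolist() for k in(i,j)]; print(r,xs[i],xs[j],q)
```

```text
94 322 329 [[87.4, -0.2], [87.4, 6.5]]
102 322 329 [[79.7, -0.2], [79.7, 6.5]]
110 322 329 [[71.9, -0.2], [72.0, 6.5]]
118 322 329 [[64.2, -0.2], [64.2, 6.5]]
126 322 329 [[56.5, -0.2], [56.5, 6.6]]
134 319 332 [[48.8, -3.0], [48.8, 9.5]]
142 317 329 [[41.0, -5.0], [41.0, 6.6]]
150 322 333 [[33.2, -0.1], [33.2, 10.5]]
158 322 329 [[25.3, -0.1], [25.3, 6.7]]
166 319 332 [[17.4, -3.1], [17.4, 9.6]]
174 319 332 [[9.4, -3.1], [9.5, 9.7]]
182 319 331 [[1.4, -3.1], [1.4, 8.8]]
190 318 332 [[-6.8, -4.1], [-6.8, 9.8]]
198 318 328 [[-15.0, -4.1], [-15.0, 5.9]]
```

Call:
apply_moves(series=[[0, 0, 0.3, 0, 0, 0], [0, 0, 0.6, 0, 0, 0], [0, 0, 0.6, 0, 0, 0], [0, 0, 0.6, 0, 0, 0], [0, 0, 0.5, 0, 0, 0], [0, 0, 0.4, 0, 0, 0], [0, 0, 0.3, 0, 0, 0], [0, 0, 0.3, 0, 0, 0], [0, 0, 0.2, 0, 0, 0], [0, 0, 0.1, 0, 0, 0], [0, 0, 0, 0, 0, 0], [0, 0, 0, 0, 0, 0]])

```text
clock: 12.88
ee_pos: [0.5378, -0.0738, 0.1714]
tcp_rot: [[0.174, 0.985, 0.001], [0.985, -0.174, -0.0], [-0.0, 0.001, -1.0]]
force: [0.4, -0.6, -2.3]
width: 0.0087
gripper_force: 78.0
```

Call:
apply_moves(series=[[0, 0.04, 0.03, 0, 0, 0], [0, 0.04, 0.03, 0, 0, 0], [0, 0, 0, 0, 0, 0], [0, 0, 0, 0, 0, 0]])

```text
clock: 13.38
ee_pos: [0.5398, -0.0741, 0.1692]
tcp_rot: [[0.174, 0.985, -0.0], [0.985, -0.174, -0.0], [-0.0, -0.0, -1.0]]
force: [-0.1, -1.2, -3.2]
width: 0.009
gripper_force: 78.0
```

Call:
apply_moves(series=[[0, 0.02, 0, 0, 0, 0], [0, 0, 0, 0, 0, 0], [0, 0, 0, 0, 0, 0]])

```text
clock: 13.75
ee_pos: [0.5399, -0.0741, 0.1691]
tcp_rot: [[0.174, 0.985, -0.001], [0.985, -0.174, 0.0], [-0.0, -0.001, -1.0]]
force: [-2.7, 0.7, -2.8]
width: 0.0091
gripper_force: 78.1
```

Call:
apply_moves(series=[[0, 0.02, 0, 0, 0, 0], [0, 0, 0, 0, 0, 0], [0, 0, 0, 0, 0, 0]])

```text
clock: 14.12
ee_pos: [0.5401, -0.0741, 0.169]
tcp_rot: [[0.174, 0.985, -0.002], [0.985, -0.174, 0.0], [-0.0, -0.002, -1.0]]
force: [-4.6, 0.0, -0.6]
width: 0.0091
gripper_force: 78.4
```

Call:
apply_moves(series=[[0, -0.03, 0, 0, 0, 0], [0, 0, 0.1, 0, 0, 0], [0, 0, 0.1, 0, 0, 0], [0, 0, 0.1, 0, 0, 0], [0, 0, 0, 0, 0, 0], [0, 0, 0, 0, 0, 0]])

```text
clock: 14.88
ee_pos: [0.54, -0.0741, 0.16]
tcp_rot: [[0.174, 0.985, -0.0], [0.985, -0.174, 0.0], [-0.0, -0.0, -1.0]]
force: [-3.9, 1.1, -2.6]
width: 0.009
gripper_force: 78.2
```

Call:
apply_moves(series=[[0, 0, 0.08, 0, 0, 0], [0, 0, 0.08, 0, 0, 0], [0, 0, 0, 0, 0, 0], [0, 0, 0, 0, 0, 0]])

```text
clock: 15.38
ee_pos: [0.54, -0.0741, 0.1553]
tcp_rot: [[0.174, 0.985, -0.0], [0.985, -0.174, 0.0], [-0.0, -0.0, -1.0]]
force: [-4.7, 1.4, -1.0]
width: 0.0093
gripper_force: 78.4
```

Call:
apply_moves(series=[[0, -0.02, 0.05, 0, 0, 0], [0, 0, 0.05, 0, 0, 0], [0, 0, 0, 0, 0, 0], [0, 0, 0, 0, 0, 0]])

```text
clock: 15.88
ee_pos: [0.5399, -0.0741, 0.1525]
tcp_rot: [[0.174, 0.985, 0.001], [0.985, -0.174, -0.0], [-0.0, 0.001, -1.0]]
force: [-4.0, -0.0, 0.7]
width: 0.0094
gripper_force: 78.7
```

Call:
apply_moves(series=[[0, 0, 0.05, 0, 0, 0], [0, 0, 0.03, 0, 0, 0], [0, 0, 0, 0, 0, 0], [0, 0, 0, 0, 0, 0]])

```text
clock: 16.38
ee_pos: [0.5398, -0.0742, 0.15]
tcp_rot: [[0.174, 0.985, 0.0], [0.985, -0.174, -0.0], [-0.0, 0.0, -1.0]]
force: [-2.8, -0.5, -1.7]
width: 0.009
gripper_force: 78.4
```

Call:
apply_moves(series=[[0, 0, 0.03, 0, 0, 0], [0, 0, 0.03, 0, 0, 0], [0, 0, 0, 0, 0, 0]])

```text
clock: 16.75
ee_pos: [0.5398, -0.0741, 0.1482]
tcp_rot: [[0.174, 0.985, 0.001], [0.985, -0.174, -0.0], [-0.0, 0.001, -1.0]]
force: [-1.6, -0.3, -0.7]
width: 0.009
gripper_force: 78.5
```

Call:
apply_moves(series=[[0, 0, 0.03, 0, 0, 0], [0, 0, 0, 0, 0, 0]])

```text
clock: 17.0
ee_pos: [0.5398, -0.0741, 0.1473]
tcp_rot: [[0.174, 0.985, 0.0], [0.985, -0.174, -0.0], [-0.0, 0.001, -1.0]]
force: [-1.7, -0.8, -1.8]
width: 0.0084
gripper_force: 78.5
```

Call:
apply_moves(series=[[0, 0, 0.03, 0, 0, 0], [0, 0, 0, 0, 0, 0]])

```text
clock: 17.25
ee_pos: [0.5398, -0.0741, 0.1466]
tcp_rot: [[0.174, 0.985, 0.001], [0.985, -0.174, -0.0], [-0.0, 0.001, -1.0]]
force: [-2.6, -0.2, 1.4]
width: 0.009
gripper_force: 78.8
```

Call:
apply_moves(series=[[0, 0, 0.02, 0, 0, 0], [0, 0, 0, 0, 0, 0]])

```text
clock: 17.5
ee_pos: [0.5398, -0.0741, 0.1466]
tcp_rot: [[0.174, 0.985, 0.001], [0.985, -0.174, -0.0], [-0.0, 0.001, -1.0]]
force: [-3.5, 0.9, 7.3]
width: 0.0089
gripper_force: 79.9
```

Call:
apply_moves(series=[[0, 0, 0.02, 0, 0, 0], [0, 0, 0, 0, 0, 0]])

```text
clock: 17.75
ee_pos: [0.5398, -0.0741, 0.1462]
tcp_rot: [[0.174, 0.985, 0.001], [0.985, -0.174, -0.0], [-0.0, 0.001, -1.0]]
force: [-3.8, 1.1, 9.5]
width: 0.0089
gripper_force: 80.2
```

Call:
apply_moves(series=[[0, 0, 0.02, 0, 0, 0], [0, 0, 0, 0, 0, 0]])

```text
clock: 18.0
ee_pos: [0.5399, -0.0742, 0.1458]
tcp_rot: [[0.174, 0.985, 0.001], [0.985, -0.174, -0.0], [-0.0, 0.001, -1.0]]
force: [-3.5, 2.2, 10.1]
width: 0.0088
gripper_force: 80.2
```

Call:
apply_moves(series=[[0, 0, 0.015, 0, 0, 0], [0, 0, 0, 0, 0, 0]])

```text
clock: 18.25
ee_pos: [0.5398, -0.0741, 0.1454]
tcp_rot: [[0.174, 0.985, 0.001], [0.985, -0.174, -0.0], [-0.0, 0.001, -1.0]]
force: [-4.7, 0.8, 11.5]
width: 0.009
gripper_force: 80.5
```

Call:
apply_moves(series=[[0, 0, 0.015, 0, 0, 0], [0, 0, 0, 0, 0, 0]])

```text
clock: 18.5
ee_pos: [0.5399, -0.0742, 0.1451]
tcp_rot: [[0.174, 0.985, 0.001], [0.985, -0.174, -0.0], [-0.0, 0.001, -1.0]]
force: [-5.1, 2.0, 13.4]
width: 0.009
gripper_force: 80.6
```

Call:
apply_moves(series=[[0, 0, 0.01, 0, 0, 0], [0, 0, 0, 0, 0, 0]])

```text
clock: 18.75
ee_pos: [0.5398, -0.0741, 0.1449]
tcp_rot: [[0.174, 0.985, 0.001], [0.985, -0.174, -0.0], [-0.0, 0.001, -1.0]]
force: [-4.9, 0.6, 12.6]
width: 0.0093
gripper_force: 80.7
```

Call:
apply_moves(series=[[0, -0.015, 0.01, 0, 0, 0], [0, 0, 0, 0, 0, 0]])

```text
clock: 19.0
ee_pos: [0.5398, -0.0742, 0.1446]
tcp_rot: [[0.174, 0.985, 0.002], [0.985, -0.174, -0.001], [-0.0, 0.002, -1.0]]
force: [-4.0, 0.4, 11.8]
width: 0.0092
gripper_force: 80.3
```

Call:
apply_moves(series=[[0, 0, 0.01, 0, 0, 0], [0, 0, 0, 0, 0, 0]])

```text
clock: 19.25
ee_pos: [0.5398, -0.0741, 0.1443]
tcp_rot: [[0.174, 0.985, 0.002], [0.985, -0.174, -0.001], [-0.0, 0.002, -1.0]]
force: [-4.1, 0.5, 12.6]
width: 0.0091
gripper_force: 80.4
```

Call:
apply_moves(series=[[0, 0, 0.01, 0, 0, 0], [0, 0, 0, 0, 0, 0]])

```text
clock: 19.5
ee_pos: [0.5398, -0.0741, 0.1441]
tcp_rot: [[0.174, 0.985, 0.002], [0.985, -0.174, -0.001], [-0.0, 0.002, -1.0]]
force: [-4.4, 0.7, 12.5]
width: 0.0089
gripper_force: 80.5
```

Call:
apply_moves(series=[[0, 0, 0.015, 0, 0, 0], [0, 0, 0, 0, 0, 0]])

```text
clock: 19.75
ee_pos: [0.5398, -0.0741, 0.1437]
tcp_rot: [[0.174, 0.985, 0.002], [0.985, -0.174, -0.001], [-0.0, 0.002, -1.0]]
force: [-4.0, 1.0, 12.9]
width: 0.0091
gripper_force: 80.6
```

Call:
apply_moves(series=[[0, 0, 0.01, 0, 0, 0], [0, 0, 0, 0, 0, 0]])

```text
clock: 20.0
ee_pos: [0.5398, -0.0741, 0.1436]
tcp_rot: [[0.174, 0.985, 0.002], [0.985, -0.174, -0.001], [-0.0, 0.002, -1.0]]
force: [-5.1, 0.6, 15.0]
width: 0.0092
gripper_force: 81.1
```

Call:
apply_moves(series=[[0, 0, 0.01, 0, 0, 0], [0, 0, 0, 0, 0, 0]])

```text
clock: 20.25
ee_pos: [0.5399, -0.0741, 0.1436]
tcp_rot: [[0.174, 0.985, 0.002], [0.985, -0.174, -0.001], [-0.0, 0.002, -1.0]]
force: [-6.0, 0.6, 17.2]
width: 0.009
gripper_force: 81.4
```

Call:
apply_moves(series=[[0, 0, -0.05, 0, 0, 0], [0, 0, 0, 0, 0, 0]])

```text
clock: 20.5
ee_pos: [0.5398, -0.0741, 0.1445]
tcp_rot: [[0.174, 0.985, 0.002], [0.985, -0.174, -0.001], [-0.0, 0.002, -1.0]]
force: [-3.7, 0.9, 12.7]
width: 0.0091
gripper_force: 80.3
```

Call:
apply_moves(series=[[0, 0, -0.05, 0, 0, 0], [0, 0, 0, 0, 0, 0]])

```text
clock: 20.75
ee_pos: [0.5397, -0.0741, 0.1448]
tcp_rot: [[0.174, 0.985, 0.001], [0.985, -0.174, -0.0], [-0.0, 0.001, -1.0]]
force: [-1.2, 0.2, 3.2]
width: 0.0091
gripper_force: 78.9
```

Call:
apply_moves(series=[[0, 0, -0.04, 0, 0, 0], [0, 0, 0, 0, 0, 0]])

```text
clock: 21.0
ee_pos: [0.5397, -0.0741, 0.145]
tcp_rot: [[0.174, 0.985, 0.001], [0.985, -0.174, -0.0], [-0.0, 0.001, -1.0]]
force: [5.7, -0.2, -10.2]
width: 0.0089
gripper_force: 78.2
```

Call:
apply_moves(series=[[0, 0, 0.03, 0, 0, 0], [0, 0, 0, 0, 0, 0]])

```text
clock: 21.25
ee_pos: [0.5397, -0.0741, 0.1449]
tcp_rot: [[0.174, 0.985, 0.001], [0.985, -0.174, -0.0], [-0.0, 0.001, -1.0]]
force: [3.3, -0.3, -5.7]
width: 0.0091
gripper_force: 79.3
```

Call:
apply_moves(series=[[0, 0, 0, 0, 0, 0], [0, 0, 0, 0, 0, 0], [0, 0, 0, 0, 0, 0], [0, 0, 0, 0, 0, 0], [0, 0, 0, 0, 0, 0]], jaw=-1)

```text
clock: 21.88
ee_pos: [0.5391, -0.074, 0.1448]
tcp_rot: [[0.174, 0.985, -0.0], [0.985, -0.174, -0.0], [-0.0, -0.0, -1.0]]
force: [-0.7, -0.5, -0.3]
width: 0.0854
gripper_force: 0.0
```

Call:
apply_moves(series=[[0, 0, -0.1, 0, 0, 0], [0, 0, -0.3, 0, 0, 0], [0, 0, -0.6, 0, 0, 0], [0, 0, -0.8, 0, 0, 0], [0, 0, -0.9, 0, 0, 0], [0, 0, -0.9, 0, 0, 0], [0, 0, -0.9, 0, 0, 0], [0, 0, -0.5, 0, 0, 0], [0, 0, 0, 0, 0, 0], [0, 0, 0, 0, 0, 0]])

```text
clock: 23.12
ee_pos: [0.5385, -0.0738, 0.2938]
tcp_rot: [[0.174, 0.985, -0.002], [0.985, -0.174, 0.0], [0.0, -0.002, -1.0]]
force: [0.5, -0.0, -0.5]
width: 0.0854
gripper_force: 0.0
```

Run:
```python
from h import *
f=wrist(); c=f["color"]; s=imaging.grab_frame("scene")["color"]
a=cv2.resize(c[60:340,240:440],(400,560),interpolation=cv2.INTER_CUBIC); b=cv2.resize(s[130:270,260:360],(400,560),interpolation=cv2.INTER_CUBIC)
cv2.imwrite("pics/w6.png",np.hstack([a,b]))
hsv=cv2.cvtColor(c,cv2.COLOR_BGR2HSV); m=cv2.inRange(hsv,(45,100,40),(80,255,255)); m[:,:280]=0;m[:,380:]=0
m=cv2.inRange(hsv,(100,120,60),(125,255,255)); m[:,:270]=0;m[:,330:]=0;m[150:]=0
for q in cv2.findContours(m,0,1)[0]:
    if cv2.contourArea(q)>15: M=cv2.moments(q);print("green vial",wonz(f,M["m10"]/M["m00"],M["m01"]/M["m00"],.094))
```

```text
green vial [0.52907196 0.012785   0.094     ]
green vial [0.53821807 0.06394418 0.094     ]
```

View pics/w6.png

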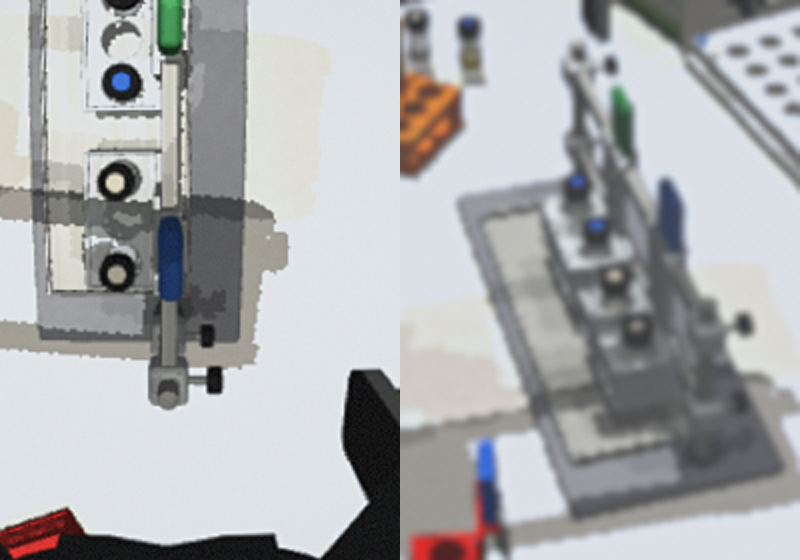

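The blue carrier hangs flat and upright beside the green one, with both vials in it. The green carrier's vials are within 0.2 mm of where they were first measured.

```bash
python3 -c "
from cell import job
print(job.sign_off())"
```

```text
the job is handed in; nothing more can be done
None
```

The blue carrier is latched on the upper bar beside the green one: a light upward pull (about 10 N) did not lift it. It hangs upright with both vials in it, the green carrier has not moved, no glassware was touched, and the job was handed in at about 23 s.

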